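Index the measuring table to its third division by feel and hold it

ROBOT

A 6-joint arm with a two-finger parallel gripper is mounted at the origin on a cart in front of the work surface, level with it; the furniture and walls round the work are solid. World frame = base frame: x ahead of the robot, y to its left, z up, the work surface at z = 0. Lengths are in m, angles in rad, forces in N, time in s.
With the tool pointing down it reaches from about 0.225 to 0.875 m from the base axis. Payload 3.4 kg.
Tool frame: the origin (TCP) lies between the finger pads, 19 mm behind the fingertips; this is the grasp point; z points along the fingers, y is the line along which they close (so a half turn about z gives the same grasp; the last joint's range is limited). The gripper opens to 85 mm and grips with 20 to 120 N. Pads are 22 mm wide; open, the fingers measure 114 mm over their backs; the gripper's body (76 mm by 85 mm) begins 54 mm behind the grasp point. The pads swing forward as they close: fully open they stand 13 mm farther back than shut.
Start: joints at [1.106, 0.276, 1.505, -0, 1.361, -0.121], TCP at [0.194, 0.541, 0.25] pointing down, gripper open.
Joint ranges: [-2.89, 2.89], [-0.75, 2.08], [0.22, 2.7], [-1.18, 4.32], [0.11, 2.71], [-2.7, 2.7]. Speed limits (rad/s): [2.57, 2.57, 3.14, 3.14, 3.14, 3.14].

INTERFACE

Orientations are given as a unit quaternion [w, x, y, z].
In Python, from rig import manip gives the robot as it stands.
- The arm moves only by the shell command python3 steer.py 'ROWS' [OPENING] [FORCE]. ROWS is a JSON list of rows, 1 to 5 of them, each an object with the fields dx, dy, dz (the shift in m), spin (a turn about the tool's z in rad); a field left out counts as zero; each row shifts and turns the commanded pose from where the row before left it, along the tool's axes as they then stand; what a row does not reach is not made up. A row lasts 1/12 s, in which the tool goes at most 0.0417 m and 0.125 rad, less where a joint would pass 70% of its speed; a pose out of reach is approached as far as the arm can. OPENING is the finger opening in m, set as the command begins (- or left out keeps the last). The fingers move at their own pace and stop on an object; FORCE is the grip in N (left out, the last holds). Time passes only in rows, so rows that do not move let the fingers close. It prints the time, the measured TCP pose, the force, the opening and the grip force at its end. Input that does not fit is refused with a message, and nothing moves.
- manip.get_state(): the state, without advancing time (a new reading comes with each control period).
- manip.get_image(name): name is "scene" or "top"; returns a dict with "img" (480x640x3 uint8, red, green, blue), "camera_matrix" (3x3 intrinsics, pixels), "k1" (the pictures are not rectified: a ray, as slopes to the right and down, at radius r is drawn at 1 + k1 r^2 times it, then the intrinsics apply), "T" (4x4, takes a point from camera to world coordinates). Camera axes: x right, y down, z forward; pixel columns grow to the right and rows downward; lengths in m; the calibration is good to about 2 mm. A picture is of the moment at which its call begins. There is no depth.
- manip.sign_off(): hands the job in; it is judged then, once.
The state is a dict: "clock": time; "qpos": joint angles; "qd": joint speeds; "effort": joint torques, N m; "position": TCP position; "ee_rot": TCP orientation; "contact_force": force on the tool from outside, world axes, zero at the start; "moment": the same for the moment, N m; "width": finger opening in m; "gripper_force": force on a finger pad.
Only numpy, scipy, OpenCV 4.12 (cv2) and the standard library are available. Lean on these libraries where they do the work, as an engineer would, in place of code of your own. Each camera call takes 0.05 s, during which the arm holds its last target. There are 200 camera calls.

TASK

The last user left the indexing fixture on some unknown division. Grip its round knob, turn it anticlockwise (seen from above) until you feel it come up hard against the home stop, then clockwise three clicks, which brings the third measuring point of the clamped block under the dial gauge. The notches have a little play, so finish still gripping the knob: the program ends while holding it steady in the third notch for the reading. Turn it by the knob only, without pushing the table, the clamped block or the plunger, and leave the small tools beside the fixture where they lie.

Things in the scene. Friction and masses are not known exactly. Their poses are not given: they have to be found in the camera images.
- index_fixture: grey cast indexing fixture fixed to the worktop, base 270 x 126 x 16 mm. Origin: on the worktop on the knob's axis; its x axis runs along the base to the table (115 mm) and the dial gauge on its post (125 to 198 mm, 140 mm high); spring plunger on the +y side (to 110 mm out, 53 mm high), home stop dog on the -y side (63 mm out, 63 mm high). Place and yaw vary.
- index_knob: round black knurled knob, 39 mm diameter, 34 mm tall, axis vertical; origin at the centre of its underside, 66 mm above the worktop. Turns with joint index_plate, height fixed. Under it lies the steel index plate (89 mm diameter, top at 46 mm); nothing but the knob rises over 63 mm within 100 mm of its axis. Grasp from above at any yaw, TCP 84 to 92 mm above the worktop, grip about 40 N.
- index_plate (a joint): turn of knob and plate, rad, clockwise from above positive; 0 = home notch, 0.2618 a click, third notch 0.785. A sprung ball drops into each of 24 notches (play +-0.03): 0.1 to 0.3 N m lifts it over a tooth, then it pulls on into the next. Anticlockwise a solid stop at -0.04, at the edge of the home notch (no click of its own; 0.5 N m or more against it). Starts in notch 2 to 5.
- index_table: small steel table, 92 mm diameter, top 46 mm above the worktop, with a round metal test block (62 x 12 mm) held on it by three clips under the stylus of the dial gauge; geared 1:1 to the knob. Origin: on its axis at worktop height.
- plunger: sprung pin of the ball detent in its block on the +y side of the fixture, with a small black pull button 15 mm diameter at its outer end. Origin: centre of the ball, 41 mm above the worktop, 46 to 49 mm from the knob axis.
- loupe: small black loupe, 35 mm diameter, 30 mm tall, standing beside the fixture; origin at the centre of its underside; leave it alone
- hex_key: bent black hex key, 32 x 97 x 10 mm, lying beside the fixture; origin at the centre of its underside; leave it alone
- spare_block: loose round metal test block, 50 mm diameter, 14 mm thick, beside the fixture; origin at the centre of its underside; leave it alone
- indenter: small brass stepped cylinder, 15 x 36 x 15 mm, lying beside the fixture; origin at the centre of its underside; leave it alone

How it is judged:
By the outcome, as a careful person would: the job done as asked, in the order asked, and still so for the second after the job is handed in, while the arm keeps its last pose, push and grip.
It also fails if it takes over 64 s, if anything falls off the work surface, if the arm or the gripper's body presses on something with over 40 N, if the wrist force passes 120 N, or if a joint passes its speed limit or range.

## Working session

There is one attempt and no reset: what is moved stays moved. The work goes in short steps, Python scripts to look and compute and a shell command to move; the robot and the scene stay as the last step left them, time stands still between calls to the robot, and variables do not carry over. Pictures are saved under pics/ and viewed, at most 10 in all, crops included, and the job is handed in when it is done.

```bash
ls; mkdir -p pics; python3 - <<'E'
from rig import manip
import cv2
for n in("scene","top"):
    d=manip.get_image(n); cv2.imwrite(f"pics/{n}0.png",d["img"][:,:,::-1]); print(n,d["camera_matrix"],d["k1"],d["T"])
print(manip.get_state())
E
```

```text
pics
rig.py
steer.py
scene [[597.78330923   0.         326.3814486 ]
 [  0.         597.78330923 239.38567766]
 [  0.           0.           1.        ]] -0.038680336284308295 [[ 0.58847371 -0.46388257  0.66220213  0.01455842]
 [-0.80849165 -0.34402649  0.47747987 -0.69838751]
 [ 0.00632049 -0.81636924 -0.57749573  0.56562777]
 [ 0.          0.          0.          1.        ]]
top [[572.42329657   0.         322.27951065]
 [  0.         572.42329657 232.14323281]
 [  0.           0.           1.        ]] -0.15417800821987146 [[-0.02038437 -0.98304209  0.18224357  0.40611764]
 [-0.99956347  0.02393729  0.01731689 -0.3066821 ]
 [-0.02138565 -0.18181102 -0.98310091  0.90009892]
 [ 0.          0.          0.          1.        ]]
{'clock': 0.1, 'qpos': array([ 1.10604858e+00,  2.76562383e-01,  1.50596974e+00,  1.60676282e-05,
        1.36072218e+00, -1.20978393e-01]), 'qd': array([-0.00218048, -0.00131839, -0.00381751,  0.00029424, -0.00117008,
       -0.00064259]), 'effort': array([ 2.30108606e-03, -4.17699015e+01, -2.46405977e+01, -1.59044822e-05,
        5.80913431e-03, -2.55401392e-05]), 'position': array([0.19359326, 0.5409786 , 0.24922339]), 'ee_rot': array([-2.47375360e-04,  1.71041155e-01,  9.85263535e-01, -7.93179543e-04]), 'contact_force': array([ 0.2735606 ,  0.6450828 , -1.30189318]), 'moment': array([-0.01217081, -0.00304849, -0.02315575]), 'gripper_force': 0.0, 'width': 0.08523342557276646}
```

View pics/top0.png

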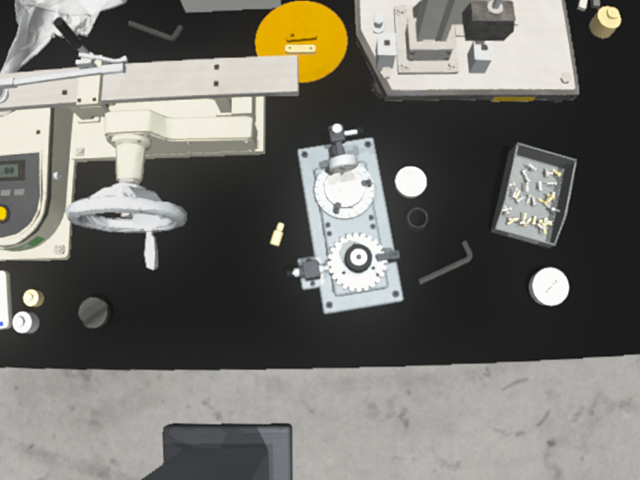

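View pics/scene0.png

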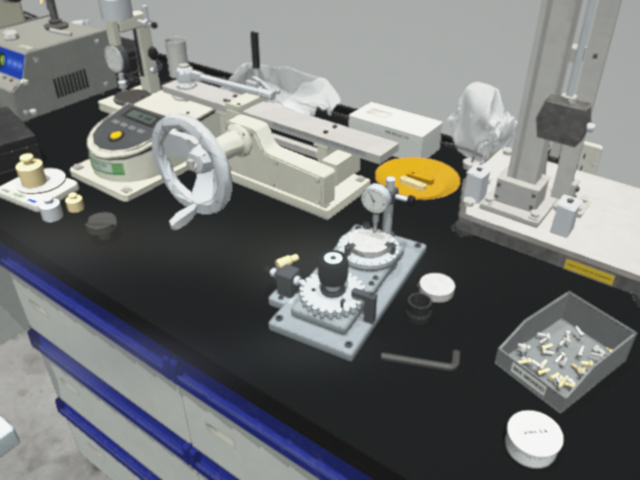

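The top view shows the knob at about (358,257), the table at (345,190) and the plunger button at (295,272). In the scene view the knob is at about (333,265). I'll zoom in on both.

```bash
cat > h.py <<'E'
import numpy as np, cv2
from rig import manip
def ray(d,u,v):
    K=d["camera_matrix"];k=d["k1"]
    p=cv2.undistortPoints(np.array([[[u,v]]],float),K,np.array([k,0,0,0,0.]))[0,0]
    T=d["T"];return T[:3,3],T[:3,:3]@np.array([p[0],p[1],1])
def onz(d,u,v,z):
    o,r=ray(d,u,v);return o+r*(z-o[2])/r[2]
def proj(d,P):
    T=np.linalg.inv(d["T"]);P=np.atleast_2d(P)
    return cv2.projectPoints(P@T[:3,:3].T+T[:3,3],np.zeros(3),np.zeros(3),d["camera_matrix"],np.array([d["k1"],0,0,0,0.]))[0][:,0]
E
python3 - <<'E'
from h import *
t=manip.get_image("top");s=manip.get_image("scene")
a=t["img"][215:305,290:410,::-1];b=s["img"][225:315,280:400,::-1]
cv2.imwrite("pics/c1.png",np.vstack([cv2.resize(x,(400*2-0,600),interpolation=cv2.INTER_CUBIC)[::2,:] for x in(a,b)]) if 0 else np.vstack([cv2.resize(x,(400,300),interpolation=cv2.INTER_CUBIC) for x in(a,b)]))
for n,u,v,z in[("knob",358,257,.1),("wheel",125,215,.15),("wheeltip",185,215,.2),("beam",298,78,.15),("table",345,190,.05),("basecorners",299,150,.016),("",374,138,.016),("",402,299,.016),("",325,313,.016)]:print(n,onz(t,u,v,z).round(4))
print(onz(s,333,256,.1))
E
```

```text
knob [ 0.5176 -0.3422  0.1   ]
wheel [ 0.5758 -0.0223  0.15  ]
wheeltip [ 0.5623 -0.1206  0.2   ]
beam [ 0.7688 -0.2635  0.15  ]
table [ 0.6285 -0.3278  0.05  ]
basecorners [ 0.7063 -0.2561  0.016 ]
 [ 0.7236 -0.3784  0.016 ]
 [ 0.4623 -0.4118  0.016 ]
 [ 0.4437 -0.2927  0.016 ]
[ 0.52341023 -0.34227742  0.1       ]
```

View pics/c1.png

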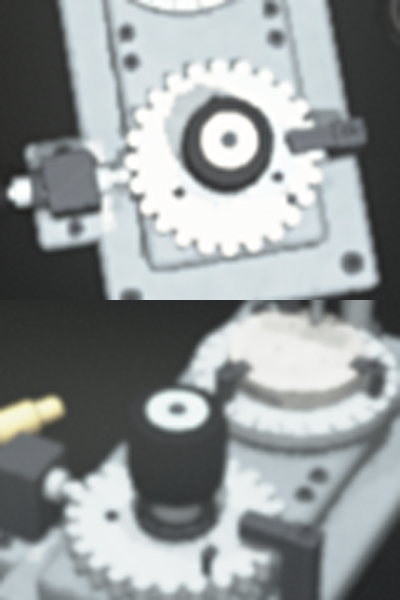

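The crops show the knob's top disc centred at about (358.6,256.9) in the top view and (333.0,257.3) in the scene view. The path stays inside the handwheel: first about (+0.166,−0.841) m in the world frame, then on to the knob.

```bash
python3 - <<'E'
from h import *
t=manip.get_image("top");s=manip.get_image("scene")
A=[];b=[]
for d,u,v in((t,358.5,256.8),(s,333.0,257.2)):
    o,r=ray(d,u,v);r/=np.linalg.norm(r);M=np.eye(3)-np.outer(r,r);A.append(M);b.append(M@o)
    print(onz(d,u,v,.1))
print(np.linalg.lstsq(np.vstack(A),np.hstack(b),rcond=None)[0])
E
python3 steer.py '[{"dx":-0.018,"dy":-0.03},{"dx":-0.018,"dy":-0.03},{"dx":-0.018,"dy":-0.03},{"dx":-0.018,"dy":-0.03},{"dx":-0.018,"dy":-0.03}]'
python3 steer.py '[{"dx":-0.018,"dy":-0.03},{"dx":-0.018,"dy":-0.03},{"dx":-0.018,"dy":-0.03},{"dx":-0.018,"dy":-0.03},{"dx":-0.018,"dy":-0.03}]'
```

```text
[ 0.51784861 -0.34293107  0.1       ]
[ 0.52130371 -0.3437818   0.1       ]
[ 0.51858866 -0.34395495  0.10147114]
clock: 0.72
position: [0.2279, 0.3683, 0.2499]
ee_rot: [0.0, 0.171, 0.985, -0.0]
contact_force: [0.1, -0.7, 0.6]
width: 0.0853
gripper_force: 0.0
clock: 1.13
position: [0.2619, 0.1967, 0.2502]
ee_rot: [0.0, 0.171, 0.985, 0.0]
contact_force: [1.0, -0.3, -0.9]
width: 0.0856
gripper_force: 0.0
```

```bash

python3 steer.py '[{"dx":-0.018,"dy":-0.03},{"dx":-0.018,"dy":-0.03},{"dx":-0.018,"dy":-0.03},{"dx":-0.018,"dy":-0.03},{"dx":-0.018,"dy":-0.03}]'
python3 steer.py '[{"dx":-0.018,"dy":-0.03},{"dx":-0.018,"dy":-0.03},{"dx":-0.018,"dy":-0.03},{"dx":-0.018,"dy":-0.03},{"dx":-0.018,"dy":-0.03}]'
python3 steer.py '[{"dx":-0.018,"dy":-0.03},{"dx":-0.018,"dy":-0.03},{"dx":-0.018,"dy":-0.03},{"dx":-0.018,"dy":-0.03},{}]'
```

```text
clock: 1.55
position: [0.2961, 0.0251, 0.2503]
ee_rot: [0.001, 0.171, 0.985, 0.0]
contact_force: [0.5, -0.4, -1.2]
width: 0.0855
gripper_force: 0.0
clock: 1.97
position: [0.3303, -0.1467, 0.2502]
ee_rot: [0.0, 0.172, 0.985, -0.0]
contact_force: [1.3, -0.1, -0.4]
width: 0.0857
gripper_force: 0.0
clock: 2.38
position: [0.3595, -0.2888, 0.2499]
ee_rot: [0.001, 0.173, 0.985, -0.002]
contact_force: [0.4, 1.0, -0.0]
width: 0.0855
gripper_force: 0.0
```

```bash

python3 steer.py '[{"dx":-0.034},{"dx":-0.034},{"dx":-0.034},{"dx":-0.034},{"dx":-0.033,"dy":0.002}]'
python3 steer.py '[{"spin":0.12},{"spin":0.12},{"spin":0.12},{"spin":0.12},{"spin":0.12}]'
python3 steer.py '[{"spin":0.12},{"spin":0.12},{"spin":0.12},{"spin":0.12},{"spin":0.12}]'
python3 steer.py '[{"spin":0.12},{"spin":0.12},{"spin":0.12},{},{}]'
python3 - <<'E'
from h import *
from scipy.spatial.transform import Rotation as R
s=manip.get_state();q=s["ee_rot"];M=R.from_quat([q[1],q[2],q[3],q[0]]).as_matrix()
print(s["qpos"],s["position"],M.T@(np.array([.519,-.3435,.088])-s["position"]),s["moment"])
t=manip.get_image("top");c=manip.get_image("scene")
cv2.imwrite("pics/d.png",np.vstack([cv2.resize(x,(400,300)) for x in(t["img"][150:330,240:480,::-1],c["img"][145:325,220:460,::-1])]))
E
```

```text
clock: 2.8
position: [0.519, -0.3375, 0.2498]
ee_rot: [-0.0, 0.171, 0.985, -0.0]
contact_force: [-0.6, -0.1, 0.8]
width: 0.0855
gripper_force: 0.0
clock: 3.22
position: [0.5177, -0.3366, 0.2497]
ee_rot: [-0.0, 0.457, 0.889, 0.0]
contact_force: [1.0, -0.2, 0.7]
width: 0.0851
gripper_force: 0.0
clock: 3.63
position: [0.5175, -0.3366, 0.2499]
ee_rot: [-0.0, 0.7, 0.715, 0.0]
contact_force: [0.4, -0.7, -0.3]
width: 0.0855
gripper_force: 0.0
clock: 4.05
position: [0.5176, -0.3368, 0.2499]
ee_rot: [-0.0, 0.814, 0.581, 0.0]
contact_force: [1.3, 0.4, 0.2]
width: 0.0854
gripper_force: 0.0
[-6.89584126e-01  3.40316041e-01  1.41011801e+00  1.43139555e-04
  1.39153822e+00 -3.59818642e-01] [ 0.51757191 -0.33679252  0.24991891] [-0.00592652  0.00357282  0.16191626] [-0.02632569 -0.04398344 -0.01445635]
```

View pics/d.png

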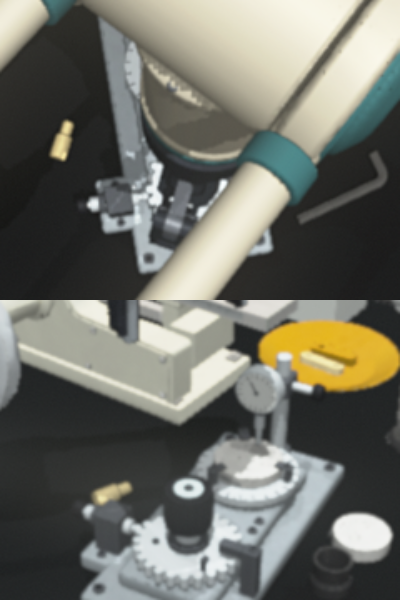

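The fingers hover above the knob and the table and gauge are clear. I'll centre, then descend.

```bash

python3 steer.py '[{"dx":-0.006,"dy":0.0036,"dz":0.03},{"dz":0.033},{"dz":0.033},{"dz":0.033},{}]'
python3 - <<'E'
from h import *
from scipy.spatial.transform import Rotation as R
s=manip.get_state();q=s["ee_rot"];M=R.from_quat([q[1],q[2],q[3],q[0]]).as_matrix()
print(s["position"],M.T@(np.array([.519,-.3435,.088])-s["position"]))
c=manip.get_image("scene")
cv2.imwrite("pics/e.png",cv2.resize(c["img"][145:325,220:460,::-1],(640,480)))
E
```

```text
clock: 4.57
position: [0.5153, -0.3409, 0.1144]
ee_rot: [-0.007, 0.814, 0.581, -0.002]
contact_force: [-0.8, 1.1, -0.1]
width: 0.0855
gripper_force: 0.0
[ 0.51531944 -0.34091546  0.11438496] [-0.00137603  0.00465609  0.02632148]
```

View pics/e.png

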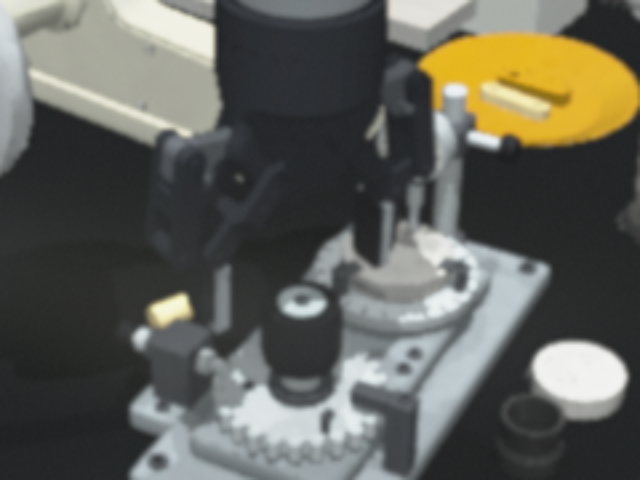

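The open fingers straddle the knob, with pad tips at about (222,325) and (375,260) in the crop. Their midpoint is consistent with the knob axis. I'll finish the descent and the centring.

```bash

python3 steer.py '[{},{"dy":0.001,"dz":0.013},{"dy":0.0005,"dz":0.012},{},{}]'
python3 steer.py '[{},{}]'
cat >> h.py <<'E'
from scipy.spatial.transform import Rotation as R
def st():
    s=manip.get_state();q=s["ee_rot"];M=R.from_quat([q[1],q[2],q[3],q[0]]).as_matrix()
    print("t",round(s["clock"],2),"yaw",np.arctan2(M[1,1],M[0,1]).round(4),"q6",s["qpos"][5].round(3),"mz",s["moment"].round(3),"F",s["contact_force"].round(1),"eff6",s["effort"][5].round(3),"w",round(s["width"],4),round(s["gripper_force"],1),"toolerr",(M.T@(np.array([.519,-.3435,.088])-s["position"])).round(4))
    return s
E
python3 -c "from h import *;st()"
```

```text
clock: 5.03
position: [0.5215, -0.3452, 0.098]
ee_rot: [0.001, 0.814, 0.58, 0.0]
contact_force: [-0.1, -0.2, -0.1]
width: 0.0855
gripper_force: 0.0
clock: 5.2
position: [0.5214, -0.3452, 0.0979]
ee_rot: [0.002, 0.814, 0.58, 0.0]
contact_force: [0.2, -0.3, -0.6]
width: 0.0853
gripper_force: 0.0
t 5.2 yaw -0.3328 q6 -0.363 mz [0.004 0.059 0.009] F [ 0.2 -0.3 -0.6] eff6 -0.001 w 0.0853 0.0 toolerr [ 0.0009 -0.0029  0.0099]
```

```bash

python3 steer.py '[{"dx":0.001,"dy":-0.003,"dz":0.01},{},{}]'
python3 -c "from h import *;st()"
python3 steer.py '[{},{},{},{},{}]' 0.03 40
python3 steer.py '[{},{},{},{},{}]'
python3 -c "from h import *;st()"
```

```text
clock: 5.45
position: [0.5173, -0.342, 0.0853]
ee_rot: [-0.001, 0.815, 0.58, -0.0]
contact_force: [-0.7, -0.6, -0.4]
width: 0.0858
gripper_force: 0.0
t 5.45 yaw -0.333 q6 -0.363 mz [-0.023 -0.055  0.001] F [-0.7 -0.6 -0.4] eff6 -0.001 w 0.0858 0.0 toolerr [-0.0008  0.0021 -0.0027]
clock: 5.87
position: [0.519, -0.343, 0.0865]
ee_rot: [0.001, 0.815, 0.58, 0.001]
contact_force: [2.0, -0.3, 0.6]
width: 0.0378
gripper_force: 41.2
clock: 6.28
position: [0.5189, -0.343, 0.0865]
ee_rot: [0.001, 0.815, 0.58, 0.001]
contact_force: [4.9, -1.0, 2.6]
width: 0.0381
gripper_force: 41.3
t 6.28 yaw -0.3332 q6 -0.363 mz [-0.046 -0.657 -0.027] F [ 4.9 -1.   2.6] eff6 -0.044 w 0.0381 41.3 toolerr [-0.0004  0.0002 -0.0015]
```

Gripped, with only about 5 N of side load. Now turning anticlockwise, reading the moment as I go.

```bash
S="python3 -c 'from h import *;st()'"
python3 steer.py '[{"spin":-0.04},{"spin":-0.04},{"spin":-0.04}]' >/dev/null; eval $S
python3 steer.py '[{"spin":-0.04},{"spin":-0.04},{"spin":-0.04}]' >/dev/null; eval $S
python3 steer.py '[{"spin":-0.04},{"spin":-0.04},{"spin":-0.04}]' >/dev/null; eval $S
python3 steer.py '[{"spin":-0.03},{"spin":-0.03}]' >/dev/null; eval $S
```

```text
t 6.53 yaw -0.2114 q6 -0.485 mz [-0.127 -0.644 -0.032] F [ 4.9 -0.2  1.4] eff6 0.373 w 0.0381 41.4 toolerr [-0.0004  0.0001 -0.0015]
t 6.78 yaw -0.0911 q6 -0.605 mz [-0.108 -0.637 -0.011] F [ 4.5 -1.9  1.8] eff6 0.347 w 0.0378 41.4 toolerr [-0.0004  0.     -0.0015]
t 7.03 yaw 0.0283 q6 -0.725 mz [-0.102 -0.623 -0.263] F [ 5.8 -0.9  1.8] eff6 0.191 w 0.038 41.4 toolerr [-0.0004 -0.0001 -0.0015]
t 7.2 yaw 0.0885 q6 -0.785 mz [ 0.028 -0.719  0.045] F [4.6 0.  0.6] eff6 0.342 w 0.0377 41.4 toolerr [-0.0004 -0.0001 -0.0015]
```

```bash
S="python3 -c 'from h import *;st()'"
python3 steer.py '[{"spin":-0.03},{"spin":-0.03}]' >/dev/null; eval $S
python3 steer.py '[{"spin":-0.03},{"spin":-0.03}]' >/dev/null; eval $S
python3 steer.py '[{"spin":-0.03}]' >/dev/null; eval $S
python3 steer.py '[{"spin":-0.03}]' >/dev/null; eval $S
python3 steer.py '[{"spin":-0.03}]' >/dev/null; eval $S
```

```text
t 7.37 yaw 0.1485 q6 -0.845 mz [-0.053 -0.748 -0.034] F [ 4.9 -0.4  2.1] eff6 0.255 w 0.038 41.4 toolerr [-0.0004 -0.0001 -0.0015]
t 7.53 yaw 0.208 q6 -0.905 mz [-0.099 -0.682 -0.248] F [ 5.5 -0.   2.1] eff6 0.055 w 0.0383 41.4 toolerr [-0.0004 -0.0002 -0.0015]
t 7.62 yaw 0.2363 q6 -0.933 mz [-0.165 -0.585 -0.703] F [ 4.  -1.6  0.6] eff6 -0.498 w 0.0375 41.1 toolerr [-0.0001 -0.0002 -0.0015]
t 7.7 yaw 0.2668 q6 -0.964 mz [-0.264 -0.586 -0.558] F [ 5.1 -1.4  2. ] eff6 -0.06 w 0.0385 41.3 toolerr [-0.0001 -0.0002 -0.0015]
t 7.78 yaw 0.2958 q6 -0.993 mz [-0.681 -0.621 -0.656] F [ 5.5 -4.7 -1.1] eff6 -0.527 w 0.0382 41.0 toolerr [ 0.0004 -0.0003 -0.0015]
```

Hard against the stop: the moment jumped to about 0.7 N m at yaw 0.235, where a start in notch 2 would put it. The fingers then slipped a little. Now clockwise, logging the detents.

```bash
S="python3 -c 'from h import *;st()' | cut -c1-70"
python3 steer.py '[{"spin":0.03}]' >/dev/null; eval $S
python3 steer.py '[{"spin":0.03}]' >/dev/null; eval $S
python3 steer.py '[{"spin":0.03}]' >/dev/null; eval $S
python3 steer.py '[{"spin":0.03}]' >/dev/null; eval $S
python3 steer.py '[{"spin":0.03}]' >/dev/null; eval $S
python3 steer.py '[{"spin":0.03}]' >/dev/null; eval $S
python3 steer.py '[{"spin":0.03}]' >/dev/null; eval $S
python3 steer.py '[{"spin":0.03}]' >/dev/null; eval $S
python3 steer.py '[{"spin":0.03}]' >/dev/null; eval $S
python3 steer.py '[{"spin":0.03}]' >/dev/null; eval $S
python3 steer.py '[{"spin":0.03}]' >/dev/null; eval $S
python3 steer.py '[{"spin":0.03}]' >/dev/null; eval $S
```

```text
t 7.87 yaw 0.2669 q6 -0.964 mz [-0.347 -0.749  0.011] F [ 3.5 -2.   1.
t 7.95 yaw 0.2357 q6 -0.932 mz [-0.359 -0.764  0.094] F [ 4.7 -1.9  1.
t 8.03 yaw 0.2063 q6 -0.903 mz [-0.383 -0.804  0.404] F [ 4.1 -2.2  0.
t 8.12 yaw 0.1767 q6 -0.873 mz [-0.343 -0.761  0.457] F [ 3.2 -1.8  0.
t 8.2 yaw 0.1462 q6 -0.842 mz [-0.356 -0.712  0.084] F [ 4.7 -3.1  0.8
t 8.28 yaw 0.116 q6 -0.812 mz [-0.333 -0.616  0.054] F [ 5.  -2.7  0.4
t 8.37 yaw 0.0858 q6 -0.782 mz [-0.406 -0.662 -0.06 ] F [ 4.7 -3.7  1.
t 8.45 yaw 0.0556 q6 -0.752 mz [-0.335 -0.625 -0.091] F [ 4.3 -2.6  0.
t 8.53 yaw 0.0255 q6 -0.722 mz [-0.38  -0.589 -0.088] F [ 3.9 -2.3  2.
t 8.62 yaw -0.0043 q6 -0.692 mz [-0.423 -0.673  0.005] F [ 4.1 -2.2  1
t 8.7 yaw -0.0341 q6 -0.662 mz [-0.421 -0.637  0.098] F [ 4.3 -2.6  0.
t 8.78 yaw -0.0633 q6 -0.633 mz [-0.423 -0.692  0.503] F [ 4.9 -2.7  2
```

```bash
S="python3 -c 'from h import *;st()' | cut -c1-70"
python3 steer.py '[{"spin":0.03}]' >/dev/null; eval $S
python3 steer.py '[{"spin":0.03}]' >/dev/null; eval $S
python3 steer.py '[{"spin":0.03}]' >/dev/null; eval $S
python3 steer.py '[{"spin":0.03}]' >/dev/null; eval $S
python3 steer.py '[{"spin":0.03}]' >/dev/null; eval $S
python3 steer.py '[{"spin":0.03}]' >/dev/null; eval $S
python3 steer.py '[{"spin":0.03}]' >/dev/null; eval $S
python3 steer.py '[{"spin":0.03}]' >/dev/null; eval $S
python3 steer.py '[{"spin":0.03}]' >/dev/null; eval $S
python3 steer.py '[{"spin":0.03}]' >/dev/null; eval $S
python3 steer.py '[{"spin":0.03}]' >/dev/null; eval $S
python3 steer.py '[{"spin":0.03}]' >/dev/null; eval $S
python3 steer.py '[{"spin":0.03}]' >/dev/null; eval $S
python3 steer.py '[{"spin":0.03}]' >/dev/null; eval $S
```

```text
t 8.87 yaw -0.0933 q6 -0.603 mz [-0.455 -0.452  0.202] F [ 5.2 -1.4  2
t 8.95 yaw -0.1237 q6 -0.572 mz [-0.513 -0.604  0.042] F [ 4.8 -2.3  1
t 9.03 yaw -0.154 q6 -0.542 mz [-0.438 -0.599 -0.014] F [ 3.4 -2.1  1.
t 9.12 yaw -0.1842 q6 -0.512 mz [-0.346 -0.501 -0.017] F [ 3.  -2.7  0
t 9.2 yaw -0.2144 q6 -0.482 mz [-0.441 -0.481 -0.126] F [ 3.2 -2.7  3.
t 9.28 yaw -0.2444 q6 -0.452 mz [-0.465 -0.539  0.008] F [ 4.  -2.2  2
t 9.37 yaw -0.2742 q6 -0.422 mz [-0.431 -0.486 -0.005] F [ 3.4 -2.6  2
t 9.45 yaw -0.3038 q6 -0.392 mz [-0.391 -0.572  0.225] F [ 3.8 -1.9  1
t 9.53 yaw -0.333 q6 -0.363 mz [-0.373 -0.594  0.191] F [ 4.8 -2.9  2.
t 9.62 yaw -0.3634 q6 -0.333 mz [-0.441 -0.514  0.097] F [ 4.3 -2.3  1
t 9.7 yaw -0.3937 q6 -0.302 mz [-0.352 -0.464  0.065] F [ 3.  -3.4  0.
t 9.78 yaw -0.424 q6 -0.272 mz [-0.396 -0.471 -0.021] F [ 3.4 -2.1  3.
t 9.87 yaw -0.4542 q6 -0.242 mz [-0.441 -0.427 -0.069] F [ 2.6 -2.8  2
t 9.95 yaw -0.4845 q6 -0.212 mz [-0.436 -0.411 -0.129] F [ 2.8 -3.   2
```

```bash
S="python3 -c 'from h import *;st()'"
python3 steer.py '[{"spin":0.025}]' >/dev/null; eval $S
python3 steer.py '[{"spin":0.02}]' >/dev/null; eval $S
python3 steer.py '[{},{},{}]' >/dev/null; eval $S
python3 steer.py '[{},{},{}]' >/dev/null; eval $S
python3 - <<'E'
from h import *
t=manip.get_image("top");c=manip.get_image("scene")
cv2.imwrite("pics/f.png",cv2.resize(c["img"][215:315,270:403,::-1],(798,600),interpolation=cv2.INTER_CUBIC))
E
```

```text
t 10.03 yaw -0.5092 q6 -0.187 mz [-0.404 -0.438 -0.049] F [ 3.6 -2.3  2. ] eff6 -0.202 w 0.0379 41.4 toolerr [ 0.0004  0.0003 -0.0015]
t 10.12 yaw -0.5289 q6 -0.167 mz [-0.459 -0.468  0.075] F [ 3.1 -2.5  2. ] eff6 -0.13 w 0.0378 41.4 toolerr [ 0.0004  0.0003 -0.0015]
t 10.37 yaw -0.5274 q6 -0.169 mz [-0.734 -0.544  0.012] F [ 3.5 -4.1  3.2] eff6 -0.024 w 0.038 41.4 toolerr [ 0.0004  0.0003 -0.0016]
t 10.62 yaw -0.5273 q6 -0.169 mz [-0.698 -0.525 -0.028] F [ 3.4 -3.5  3.2] eff6 -0.023 w 0.0381 41.4 toolerr [ 0.0004  0.0003 -0.0015]
```

View pics/f.png

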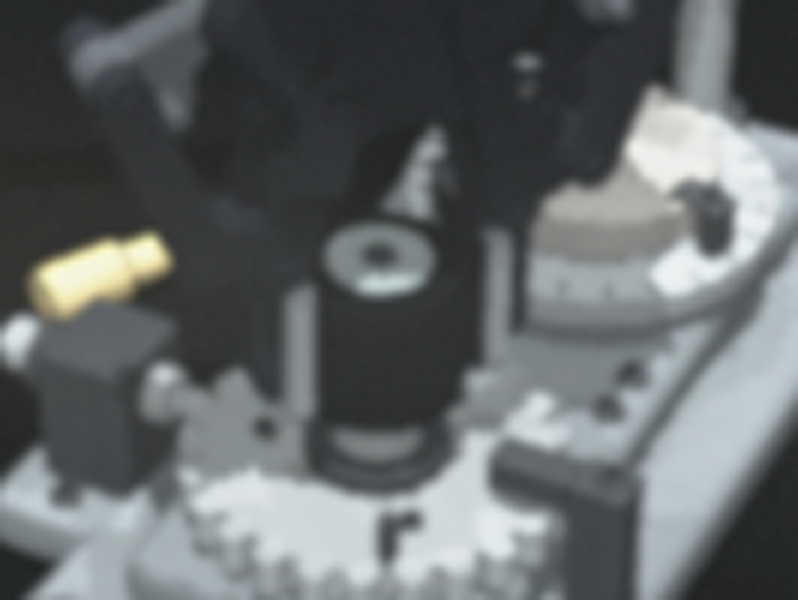

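The grip holds. The plate's stop pin is now at about (395,530) in the crop, i.e. full-frame (336,303); at the start it was at (343,303). I'll check its angle.

```bash
python3 - <<'E'
from h import *
c=manip.get_image("scene")
for z in(.046,.05,.054):
  for u,v in((343,304),(335.5,304)):
    p=onz(c,u,v,z)-[.519,-.3435,0];print(z,np.hypot(*p[:2]).round(4),np.arctan2(p[1],p[0]).round(3))
E
python3 -c "from h import *;st()"
```

```text
0.046 0.0319 -2.02
0.046 0.0287 -2.327
0.05 0.0359 -2.085
0.05 0.0331 -2.356
0.054 0.04 -2.136
0.054 0.0376 -2.378
t 10.77 yaw -0.5274 q6 -0.169 mz [-0.633 -0.562 -0.055] F [ 4.1 -2.7  2.9] eff6 -0.023 w 0.0381 41.4 toolerr [ 0.0004  0.0003 -0.0016]
```

The pin has moved one notch (about 0.27 rad) clockwise from its start in notch 2, so the plate is in notch 3. The moment is near zero and the pose is steady, so I'm handing in.

```bash
python3 -c "from rig import manip;print(manip.sign_off())"
```

```text
the job is handed in; nothing more can be done
None
```

I turned the knob anticlockwise to the home stop (about 0.7 N m felt there), then three clicks clockwise, and handed the job in at about 11 s still gripping it at 41 N in the third notch.

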